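Draw out the pinion tray and set the magnifier over it

TASK

Hook a fingertip behind the lip of the tray of lantern pinions and draw the tray out along its rails to its stop, then push the magnifier round on its post until the lens is centred over the pinions. Only draw and push: do not pinch or press down on the lip or the magnifier's upright fin, do not touch the pinions, and leave the other tray and everything else on the bench where they are.

Things in the scene. Friction and masses are not known exactly. Their poses are not given: they have to be found in the camera images.
- magnifier_stand: Bench magnifier fixed to the bench midway between two tray units: iron foot (radius 34 mm, 14 mm high), brass post (radius 8 mm; its hinge cap ends 114 mm up). Origin on the post axis at bench level. x points away from the robot (turned up to 0.22 rad), along the trays' rails; y left. The tray units' centre lines lie 140 mm to its +y and -y sides; which is which varies.
- lens_arm (a joint): Turn of the magnifier's level arm about the post, rad: 0 along the stand's +x, positive towards its +y (counter-clockwise from above); +1.57 or -1.57 puts the lens over the +y or -y tray's centre line. Starts within 0.35 of 0; range -1.9 to 1.9, no stop at the trays. Stiff (0.06 N m): stays where left. The arm is a brass bar 12 mm wide, 100 to 108 mm above the bench.
- lens_center (a point): Centre of the magnifier's round lens, 140 mm from the post axis, 104 mm above the bench. Brass ring 90 mm in outer diameter, 8 mm high.
- fin_center (a point): Centre of the upright brass fin on the arm, meant for pushing with a fingertip from either side: a plate 40 mm long (along the arm), 10 mm thick, standing from 108 to 143 mm above the bench. This point is 70 mm from the post axis, 125.5 mm above the bench.
- pinion_tray (a joint): How far the tray of lantern pinions is drawn out, m: 0 in, 0.10 at its stop; it moves along the stand's -x, towards the robot. Starts between 0 and 0.02. Friction about 1.5 N; stays where left. Light wood tray 140 mm long, 84 mm wide, floor top 14 mm above the bench, side and back walls 4 mm thick with tops 22 mm above the bench, a lip at the front (robot) end.
- pinion_bed: Fixed dark wood bed of that tray, 270 x 100 mm and 8 mm thick, with brass rails along its sides and two brass stop blocks, tops 22 mm above the bench, at its front corners. Origin at the centre of its underside, 25 mm farther along the stand's x than the post; x as the stand's.
- pinion_lip (a point): Middle of the upper inner edge of that tray's lip: on its inner face (looking away from the robot), 42 mm above the bench. The lip is an upright board across the tray's 84 mm front, 10 mm thick, its top 28 mm above the tray floor. Behind it the floor is empty for 58 mm up to the first pinions (76 mm wide between the walls). Moves with the tray.
- pinion_group (a point): Centre of six lantern pinions fixed upright in that tray in two rows of three: each two brass discs 24 mm across joined by thin steel pins, 35 mm tall (tops 49 mm above the bench). They fill 54 mm along the tray, 76 mm across. This point is on the tray floor, 14 mm above the bench, 85 mm behind the lip's inner face; at the stop it is level with the post, 140 mm to its side. The lens belongs over it.
- collet_lip (a point): The same lip point on the other tray, an equal tray that holds six low brass collets (24 mm discs, 10 mm high with a 6 mm stub) in place of pinions. To be left alone.
- barrel: Bystander, loose: brass going barrel, toothed drum 60 mm in diameter, 40 mm tall with its arbor; stands between the tray units, nearer the robot than the post. Origin at the centre of its underside.
- winding_key: Bystander, loose: brass winding key 53 mm long, lying flat between the tray units beyond the post. Origin near its middle.
- copper_dish: Bystander, loose: copper dish 110 mm across, 28 mm high, with winding keys in it. Origin at the centre of its underside.
- anvil: Bystander, loose, 2.6 kg: iron anvil block 100 x 70 x 65 mm. Origin at the centre of its underside.
- glass_dome: Bystander, loose: green glass dome on a wooden foot, 124 mm across, 157 mm tall. Origin at the centre of its underside.
- screwdriver: Bystander, loose: screwdriver 140 mm long, lying. Origin near its middle, at its underside.
- oil_jar: Bystander, loose: small oil jar 36 mm across, 50 mm tall. Origin at the centre of its underside.
Not all that is in view belongs to the job. Of the things like the magnifier_stand, leave any that is red; of the rest the smaller one is meant.

How it is judged (in metres and radians):
On the way, in this order (a step that is already met when the one before it is completed fails the run):
1. a fingertip bears on the inner side of the pinion tray's lip (contact force between the fingers and pinion_tray_c0 above 0.5 N), for 0.1 s.
2. the pinion tray is drawn out to its stop (value of joint pinion_tray above 0.094 m), for 0.2 s.
3. the lens is over the pinions (horizontal distance between lens_center and pinion_group below 0.018 m), for 0.2 s.
At the end, for the whole second after the job is handed in: The pinion tray is out to its stop (at least 94 of 100 mm), the lens centre is within 18 mm, seen from above, of the centre of the pinion group, the arm is at rest, the other tray has moved less than 8 mm and every bystander less than 20 mm (value of joint pinion_tray above 0.094 m and horizontal distance between lens_center and pinion_group below 0.018 m and velocity of joint lens_arm between -0.05 and 0.05 rad/s and distance of collet_lip from where it was at the start of the episode below 0.008 m and not (distance of barrel from where it was at the start of the episode above 0.02 m) and not (distance of winding_key from where it was at the start of the episode above 0.02 m) and not (distance of copper_dish from where it was at the start of the episode above 0.02 m) and not (distance of anvil from where it was at the start of the episode above 0.02 m) and not (distance of glass_dome from where it was at the start of the episode above 0.02 m) and not (distance of screwdriver from where it was at the start of the episode above 0.02 m) and not (distance of oil_jar from where it was at the start of the episode above 0.02 m)); the robot touches nothing.
It fails at once if the pinions are touched (over 1 N) (contact force between any of the fingers, the arm and pinion_tray_c2 above 1 N).
It fails at once if the lip is pinched or pressed down on (over 3 N on both its halves at once) (contact force between the fingers and pinion_tray_c0 above 3 N and contact force between the fingers and pinion_tray_c1 above 3 N).
It fails at once if the magnifier's fin is pinched or pressed down on (over 3 N on both its halves at once) (contact force between the fingers and lens_arm_c0 above 3 N and contact force between the fingers and lens_arm_c1 above 3 N).
It fails at once if the other tray is moved 8 mm or more (distance of collet_lip from where it was at the start of the episode above 0.008 m).
It fails at once if a bystander is moved more than 20 mm (distance of any of barrel, winding_key, copper_dish, anvil, glass_dome, screwdriver, oil_jar from where it was at the start of the episode above 0.02 m).
It also fails if it takes over 51 s, if anything falls off the work surface, if the arm or the gripper's body presses on something with over 40 N, if the wrist force passes 120 N, or if a joint passes its speed limit or range.

ROBOT

A 6-joint arm with a two-finger parallel gripper is mounted at the origin on the work surface. World frame = base frame: x ahead of the robot, y to its left, z up, the work surface at z = 0. Lengths are in mm, angles in rad, forces in N, time in s.
With the tool pointing down it reaches from about 350 to 875 mm from the base axis. Payload 15.5 kg.
Tool frame: the origin (TCP) lies between the finger pads; the fingertips stand 17 mm ahead of it and the grasp point (between the pads) lies 2 mm behind it; z points along the fingers, y is the direction in which the jaws open and shut (so a half turn about z gives the same grasp; the last joint's range is limited). The gripper opens to 85 mm and grips with 20 to 120 N. Pads are 22 mm wide; open, the fingers measure 114 mm over their backs; the gripper's body (76 mm by 85 mm) begins 54 mm behind the grasp point. The pads swing forward as they close: fully open they stand 13 mm farther back than shut.
Start: joints at [1.115, 0.494, 1.345, -0, 1.302, -0.096], TCP at [220.05, 584.983, 248.277] pointing down, gripper open.
Joint ranges: [-2.91, 2.91], [-0.82, 2.16], [0.22, 2.67], [-1.22, 4.37], [0.12, 2.79], [-3.08, 3.08]. Speed limits (rad/s): [1.89, 1.89, 2.57, 3.01, 3.01, 3.01].

INTERFACE

Orientations are given as a rotation vector (axis times angle).
In Python, from cell import robot gives the robot as it stands. The module is installed in compiled form; this text tells all that it offers.
- The arm moves only by the tool carry_out, never from a script. Its argument "plan" is text: rows parted by semicolons, each of 7 numbers parted by spaces: the shift along the world's x, y, z in cm, then the turn, a rotation vector about the world's x, y, z in degrees, then the closure in counts, from 0 (fully open) to 255 (shut). A call has 1 to 10 rows; each row is the pose to reach, as a shift and turn from the pose commanded when the call began; what a row does not reach only later rows make up. A row lasts 1/10 s, in which the tool goes at most 50 mm and 8.59 degrees, less where a joint would pass 70% of its speed; a pose out of reach is approached as far as the arm can. A call with a gripper value outside its range is refused whole. The fingers move at their own pace and stop on an object; "grip_force" is the grip in N (left out, the last holds). Time passes only in rows, so rows that repeat a pose let the fingers close. It gives the time, the measured TCP pose, the force and the opening at its end, in the units of the state.
- robot.observe(): the state, without advancing time (a new reading comes with each control period).
- robot.camera(name): name is "side" or "top"; returns the picture (400x640x3 uint8, blue, green, red); there is no depth.
- robot.calibration(name): a dict with "mtx" (3x3 intrinsics, pixels), "k1" (the pictures are not rectified: a ray, as slopes to the right and down, at radius r is drawn at 1 + k1 r^2 times it, then the intrinsics apply), "rvec" (rotation vector, rad) and "tvec" (3), from world to camera coordinates, as OpenCV has them. Camera axes: x right, y down, z forward; pixel columns grow to the right and rows downward; lengths in mm; the calibration is good to about 2 mm. A picture is of the moment at which its call begins. calibration takes no time and is no camera call.
- robot.sign_off(): hands the job in, once; it reports no verdict.
Trained networks look in the newest picture that a camera, given by its name, has taken for a name from the list of things; names that differ only in an ending like _2 or _b are one class to them, and where a whole thing is asked for, a point or a joint stands for the part that bears it (a point fixed in the world has none). Each returns a list of dicts, best first, with "p" (0 to 1); they miss things now and then, are a little off and sometimes report something else, mostly with a low value. They report only what shows in the picture. A call takes as long as a camera call. They do not tell look-alikes from the thing itself.
- robot.look_for(camera, name): "extent" ([left, top, right, bottom] as shares, 0 to 1, of the picture: columns of its width, rows of its height, round what is visible of it).
- robot.masks_of(camera, name): "mask" (400x640 bool, what is visible of it) and "extent" ([left, top, right, bottom] as shares, 0 to 1, of the picture: columns of its width, rows of its height, round what is visible of it).
- robot.mark_of(camera, name): "xy" ([column, row] as shares, 0 to 1, of the picture: columns of its width, rows of its height: a listed point, or the origin of a listed thing).
The state is a dict: "clock": time; "joint_positions": joint angles; "joint_vel": joint speeds; "effort": joint torques, N m; "ee_pos": TCP position; "tool_rot": TCP orientation; "wrist_force": force on the tool from outside, world axes, zero at the start; "torque": the same for the moment, N m; "gripper_width": finger opening in mm.
Only numpy, scipy, OpenCV 4.12 (cv2) and the standard library are available. Lean on these libraries where they do the work, as an engineer would, in place of code of your own. Each camera call takes 0.05 s, during which the arm holds its last target. There are 200 camera calls.

## Working session

There is one attempt and no reset: what is moved stays moved. The work goes in short steps, Python scripts to look and compute and a tool call to move; the robot and the scene stay as the last step left them, time stands still between calls to the robot, and variables do not carry over. Pictures are saved under pics/ and viewed, about 8 in all and at most 12, crops included, and the job is handed in when it is done.

Besides the shell and the picture viewer there is one more tool, called after ">>>" as a command line: name --argument value ..., lists and objects as JSON in quotes. carry_out: Moves the arm, as the interface text tells. Its arguments: {"type":"object","properties":{"plan":{"type":"string"},"grip_force":{"type":"number"}},"required":["plan"]}

```bash
mkdir -p pics; python3 - <<'E'
from cell import robot
import cv2
for n in("top","side"):
    cv2.imwrite(f"pics/{n}0.png",robot.camera(n))
    for t in["magnifier_stand","lens_center","fin_center","pinion_lip","pinion_group","collet_lip","pinion_bed","barrel"]:
        print(n,t,[(round(float(d["p"]),2),round(d["xy"][0]*640),round(d["xy"][1]*400)) for d in robot.mark_of(n,t)])
    c=robot.calibration(n);print(c)
print(robot.observe())
E
```

```text
top magnifier_stand [(0.75, 207, 316), (0.75, 371, 259), (0.66, 298, 146)]
top lens_center [(0.89, 384, 215), (0.81, 184, 249)]
top fin_center [(0.96, 186, 287), (0.64, 381, 238), (0.55, 308, 109)]
top pinion_lip [(0.72, 249, 143)]
top pinion_group [(0.66, 259, 118)]
top collet_lip [(0.61, 349, 144)]
top pinion_bed [(0.76, 253, 138)]
top barrel [(0.82, 303, 174), (0.27, 435, 217), (0.2, 254, 116)]
{'mtx': array([[441.4911632 ,   0.        , 316.20902268],
       [  0.        , 441.4911632 , 200.30941486],
       [  0.        ,   0.        ,   1.        ]]), 'k1': -0.04931330712102835, 'rvec': array([ 2.14734352, -2.12866567,  0.17133154]), 'tvec': array([ -14.79900281,  406.36614955, 1261.38013306])}
side magnifier_stand [(0.9, 367, 225), (0.67, 229, 188), (0.65, 268, 263), (0.38, 344, 224)]
side lens_center [(0.88, 409, 200), (0.76, 311, 249), (0.68, 280, 155), (0.34, 318, 176)]
side fin_center [(0.83, 253, 146), (0.78, 290, 236), (0.62, 388, 197)]
side pinion_lip [(0.75, 389, 198), (0.59, 364, 194)]
side pinion_group []
side collet_lip [(0.82, 372, 235)]
side pinion_bed [(0.65, 366
[... 335 characters left out ...]
19.84529221, 1652.58306655])}
{'clock': 0.9, 'joint_positions': array([ 1.11551362e+00,  4.93582231e-01,  1.34547948e+00, -5.09740621e-05,
        1.30250489e+00, -9.54957093e-02]), 'joint_vel': array([-0.0001018 ,  0.00162574, -0.00042282, -0.00111391,  0.00026748,
       -0.00026142]), 'effort': array([ 9.82058700e-04, -8.82012463e+01, -3.84260881e+01, -1.05827189e-04,
        8.18521712e-04,  3.78724081e-06]), 'ee_pos': array([220.06013691, 584.9873745 , 248.29498766]), 'tool_rot': array([5.62078207e-01, 3.09084629e+00, 1.83934926e-05]), 'wrist_force': array([1.00696638, 0.52245381, 1.1452978 ]), 'torque': array([ 0.02312632,  0.01218757, -0.00056916]), 'gripper_width': 85.30126386333221}
```

View pics/top0.png

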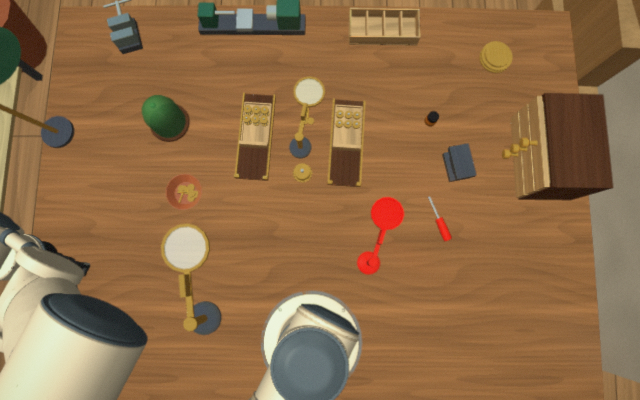

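View pics/side0.png

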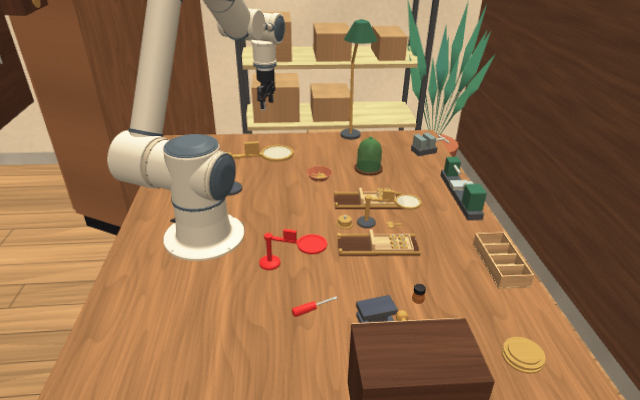

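Three stand-like things: a red one at (369,262), a large brass one at (205,318), and a small brass one at (300,146). The small one between the two tray units fits, since red is excluded and it is the smaller of the rest. I'll check it and the tray contents in one enlarged crop.

```bash
python3 - <<'E'
import cv2,numpy as np
a=cv2.imread("pics/top0.png")[70:195,225:375]; b=cv2.imread("pics/side0.png")[180:262,325:430]
a=cv2.resize(a,None,fx=2.6,fy=4.0*0.65*1.0,interpolation=cv2.INTER_CUBIC); b=cv2.resize(b,None,fx=3.8,fy=3.8,interpolation=cv2.INTER_CUBIC)
h=max(a.shape[0],b.shape[0]);f=lambda i:np.pad(i,((0,h-i.shape[0]),(0,0),(0,0)))
cv2.imwrite("pics/crop.png",np.hstack([f(a),f(b)]))
E
```

```text
(no output)
```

View pics/crop.png

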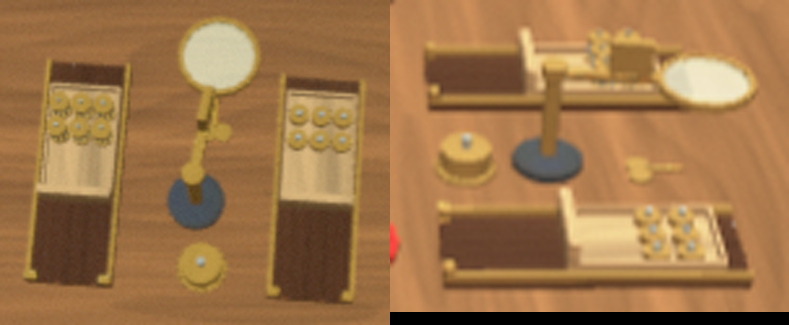

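The crop shows the small brass stand between the two units. The left (+y) tray holds the tall pinions: discs with pins, and they lean in the top view. The right tray holds low collets. Next I fit the stand pose, arm angle and tray offset.

```bash
cat > h.py <<'E'
import numpy as np,cv2
from scipy.optimize import least_squares
def proj(c,P):
    R,_=cv2.Rodrigues(c["rvec"]); p=(R@np.atleast_2d(P).T).T+c["tvec"]
    s=p[:,:2]/p[:,2:]; s=s*(1+c["k1"]*(s**2).sum(1,keepdims=True))
    return s*[c["mtx"][0,0],c["mtx"][1,1]]+c["mtx"][:2,2]
def model(v):
    sx,sy,yaw,a,q=v
    L={"stand":(0,0,0),"cap":(0,0,114),"lens":(140*np.cos(a),140*np.sin(a),104),"fin":(70*np.cos(a),70*np.sin(a),125.5),
     "group":(100-q,140,14),"lip":(15-q,140,42),"bedL":(25,140,0)}
    for n,y in(("L",140),("R",-140)):
        for e,x in(("n",-110),("f",160)):
            for s in(1,-1): L[n+e+str(s)]=(x,y+50*s,8 if e=="f" else 22)
    C,S=np.cos(yaw),np.sin(yaw)
    return {k:np.array([sx+C*x-S*y,sy+S*x+C*y,z],float) for k,(x,y,z) in L.items()}
def fit(obs,cal,x0,free=None):
    free=list(range(5)) if free is None else free
    def full(u): v=np.array(x0,float); v[free]=u; return v
    def r(u):
        m=model(full(u)); return np.concatenate([(proj(cal[c],m[k])[0]-p) for c,k,p in obs])
    s=least_squares(r,np.array(x0,float)[free],x_scale=np.array([100,100,1,1,50.])[free],loss="soft_l1")
    return full(s.x),r(s.x).reshape(-1,2)
E
python3 - <<'E'
from h import *
from cell import robot
cal={n:robot.calibration(n) for n in("top","side")}
cr=lambda x,y:(225+x/2.6,70+y/2.6)
cs=lambda x,y:(325+(x-390)/3.8,180+y/3.8)
obs=[("top","cap",cr(193,172)),("top","lens",cr(219,56)),("top","Ln1",cr(25,281)),("top","Ln-1",cr(112,286)),("top","Rn1",cr(267,297)),("top","Rn-1",cr(353,301)),
("top","Lf1",cr(47,61)),("top","Lf-1",cr(131,65)),("top","Rf1",cr(280,74)),("top","Rf-1",cr(366,80)),("top","stand",cr(196,200)),
("side","stand",cs(548,159)),("side","lens",cs(709,80)),("side","cap",cs(553,66)),("top","lip",(249,143)),("side","lip",cs(528,48)),("side","fin",(388,197)),("top","fin",(308,109)),("top","group",(259,118))]
v,r=fit(obs,cal,[600,0,0,0,10])
print(v.round(3));
for o,e in zip(obs,r): print(o[0],o[1],e.round(1))
m=model(v)
for k in("lip","group","lens","fin","cap"):print(k,m[k].round(1))
E
```

```text
[ 5.75855e+02  3.79700e+01 -5.60000e-02 -1.41000e-01  2.09430e+01]
top cap [ 0. -0.]
top lens [0.4 0. ]
top Ln1 [-0.3 -1.1]
top Ln-1 [-0.4 -0.9]
top Rn1 [ 0.3 -1.3]
top Rn-1 [ 0.7 -0.7]
top Lf1 [0.4 0. ]
top Lf-1 [0.  0.4]
top Rf1 [0.4 0.4]
top Rf-1 [-0.6  0.1]
top stand [0.3 0.4]
side stand [-0.6  1.1]
side lens [-1.1  0.7]
side cap [ 0.1 -0.9]
top lip [ 4.1 -0.5]
side lip [-0.1  0.4]
side fin [ 0.3 -1.9]
top fin [-3.6  2.5]
top group [-2.1  0.5]
lip [577.8 178.1  42. ]
group [662.6 173.3  14. ]
lens [713.1  10.5 104. ]
fin [644.5  24.2 125.5]
cap [575.9  38.  114. ]
```

>>> carry_out --plan "38.3 -40.8 0 0 0 17.4 255;38.3 -40.8 0 0 0 17.4 255;38.3 -40.8 0 0 0 17.4 255;38.3 -40.8 0 0 0 17.4 255;38.3 -40.8 0 0 0 17.4 255;38.3 -40.8 0 0 0 17.4 255;38.3 -40.8 0 0 0 17.4 255;38.3 -40.8 0 0 0 17.4 255;38.3 -40.8 0 0 0 17.4 255;38.3 -40.8 0 0 0 17.4 255" --grip_force 20

```text
clock: 1.9
ee_pos: [558.0, 224.6, 248.5]
tool_rot: [0.088, 3.14, 0.0]
wrist_force: [0.4, 1.0, -0.3]
gripper_width: 0.0
```

>>> carry_out --plan "4.5 -4.8 0 0 0 0 255;4.5 -4.8 0 0 0 0 255;4.5 -4.8 -5 0 0 0 255;4.5 -4.8 -10 0 0 0 255;4.5 -4.8 -14 0 0 0 255;4.5 -4.8 -14 0 0 0 255;4.5 -4.8 -14 0 0 0 255"

```text
clock: 2.6
ee_pos: [601.9, 178.7, 109.0]
tool_rot: [-0.088, -3.14, 0.0]
wrist_force: [-0.6, -0.2, 0.9]
gripper_width: -0.2
```

```bash
python3 - <<'E'
from h import *
from cell import robot
print(robot.observe()["ee_pos"])
P=[]
for n,(x,y,w,h) in(("top",(225,70,150,125)),("side",(320,150,120,100))):
    i=robot.camera(n);cv2.imwrite(f"pics/{n}1.png",i)
    P.append(cv2.resize(i[y:y+h,x:x+w],(390,325),interpolation=cv2.INTER_CUBIC))
cv2.imwrite("pics/c1.png",np.hstack(P))
E
```

```text
[601.87688922 178.65768041 109.02558801]
```

View pics/c1.png

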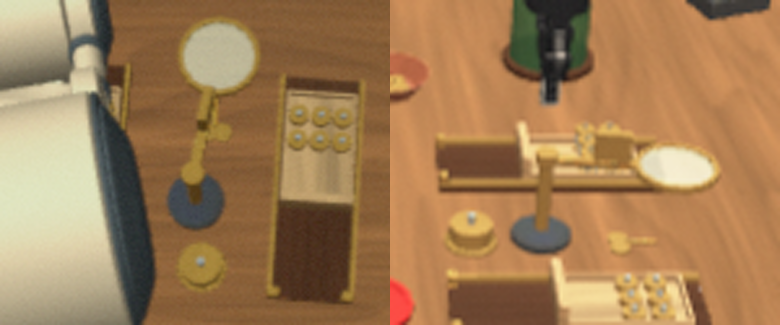

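The side view shows the fingertip at about (369,182), just behind the lip, whose top is at about (361,188). The arm hides the tray in the top view. I'll check the tip against its expected projection.

```bash
python3 - <<'E'
from h import *
from cell import robot
c=robot.calibration("side")
print(proj(c,[[601.9,178.7,92],[601.9,178.7,80],[577.8,178.1,42],[635.7,174.8,14],[602,178.7,28]]).round(1))
E
```

```text
[[368.3 181.6]
 [368.  184.3]
 [361.2 193.1]
 [375.7 199.2]
 [367.2 195.9]]
```

The tip sits 17 mm ahead of the TCP, as stated. I'll lower it behind the lip and then draw gently.

>>> carry_out --plan "0 0 -3 0 0 0 255;0 0 -5 0 0 0 255;0 0 -6.8 0 0 0 255;0 0 -6.8 0 0 0 255;0 0 -6.8 0 0 0 255"

```text
clock: 3.2
ee_pos: [602.8, 178.6, 42.2]
tool_rot: [0.088, 3.138, 0.001]
wrist_force: [0.3, -0.3, 0.1]
gripper_width: 0.2
```

>>> carry_out --plan "-0.6 0.03 0 0 0 0 255;-1.2 0.07 0 0 0 0 255;-1.5 0.08 0 0 0 0 255;-1.8 0.1 0 0 0 0 255;-2.1 0.12 0 0 0 0 255;-2.4 0.13 0 0 0 0 255;-2.7 0.15 0 0 0 0 255;-3.0 0.17 0 0 0 0 255"

```text
clock: 4.0
ee_pos: [571.5, 180.1, 40.2]
tool_rot: [-0.088, -3.14, 0.0]
wrist_force: [2.0, -0.0, 1.8]
gripper_width: -0.2
```

>>> carry_out --plan "-0.6 0.03 0 0 0 0 255;-1.2 0.07 0 0 0 0 255;-1.8 0.1 0 0 0 0 255;-2.4 0.13 0 0 0 0 255;-3 0.17 0 0 0 0 255;-3.6 0.2 0 0 0 0 255;-4.2 0.24 0 0 0 0 255;-4.8 0.27 0 0 0 0 255;-5.2 0.29 0 0 0 0 255;-5.5 0.31 0 0 0 0 255"

```text
clock: 5.0
ee_pos: [516.3, 183.2, 40.3]
tool_rot: [-0.088, -3.14, 0.0]
wrist_force: [2.1, 0.4, -1.4]
gripper_width: -0.0
```

>>> carry_out --plan "-0.2 0.01 0 0 0 0 255;-0.4 0.02 0 0 0 0 255;-0.6 0.03 0 0 0 0 255;-0.7 0.04 0 0 0 0 255;-0.8 0.05 0 0 0 0 255"

```text
clock: 5.5
ee_pos: [510.3, 183.6, 40.4]
tool_rot: [0.088, 3.137, 0.0]
wrist_force: [13.0, -4.3, -8.9]
gripper_width: -0.1
```

The stop is reached: the force has risen to 13 N. I'll hold there briefly, back off and rise.

>>> carry_out --plan "-0 0 0 0 0 0 255;0 0 0 0 0 0 255;0 0 0 0 0 0 255;1 0 0 0 0 0 255;1.8 -0.1 0 0 0 0 255;1.8 -0.1 4 0 0 0 255;1.8 -0.1 9 0 0 0 255;1.8 -0.1 14 0 0 0 255;1.8 -0.1 18 0 0 0 255;1.8 -0.1 18 0 0 0 255"

```text
clock: 6.5
ee_pos: [529.4, 183.2, 225.8]
tool_rot: [0.088, 3.132, 0.003]
wrist_force: [-0.2, 0.7, -0.7]
gripper_width: 0.4
```

>>> carry_out --plan "3 -15 0 0 0 -90 255;3 -15 0 0 0 -90 255;3 -15 0 0 0 -90 255;3 -15 0 0 0 -90 255;3 -15 0 0 0 -90 255;3 -22 0 0 0 -90 255;3 -22 0 0 0 -90 255;3 -22 0 0 0 -90 255;3 -22 0 0 0 -90 255;3 -22 0 0 0 -90 255"

```text
clock: 7.5
ee_pos: [556.6, -37.8, 219.7]
tool_rot: [-2.212, -2.229, 0.001]
wrist_force: [-0.6, 0.2, 0.1]
gripper_width: -0.0
```

```bash
python3 - <<'E'
from h import *
from cell import robot
s=robot.observe();print(s["ee_pos"],s["tool_rot"],s["joint_positions"].round(2))
P=[]
for n,(x,y,w,h) in(("top",(225,70,150,125)),("side",(320,160,120,100))):
    i=robot.camera(n);cv2.imwrite(f"pics/{n}2.png",i)
    P.append(cv2.resize(i[y:y+h,x:x+w],(390,325),interpolation=cv2.INTER_CUBIC))
cv2.imwrite("pics/c2.png",np.hstack(P))
E
```

```text
[556.62025164 -37.75361575 219.71695671] [-2.21180972e+00 -2.22933775e+00  1.14827240e-03] [-0.17  0.43  1.55  0.    1.16 -0.18]
```

View pics/c2.png

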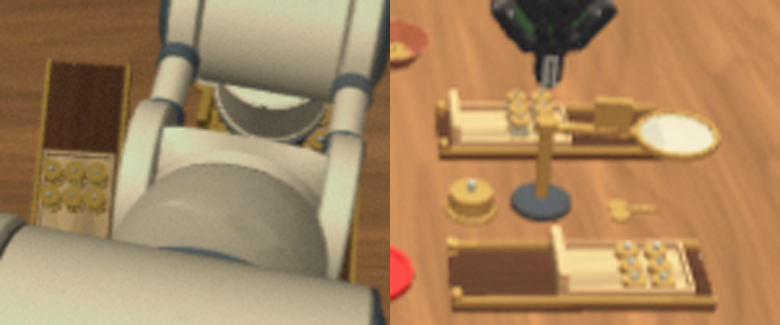

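The side view shows the tray out with its lip against the stop blocks. The lens arm and the other tray haven't moved. Now to the fin's right side.

>>> carry_out --plan "8 2.1 0 0 0 -11.7 255;8 2.1 0 0 0 -11.7 255;8 2.1 -1 0 0 -11.7 255;8 2.1 -5 0 0 -11.7 255;8 2.1 -8.7 0 0 -11.7 255;8 2.1 -8.7 0 0 -11.7 255;8 2.1 -8.7 0 0 -11.7 255"

```text
clock: 8.3
ee_pos: [636.4, -16.4, 133.5]
tool_rot: [-2.418, -2.004, 0.002]
wrist_force: [-0.6, 0.8, 0.3]
gripper_width: 0.2
```

```bash
python3 - <<'E'
from h import *
from cell import robot
p=robot.observe()["ee_pos"];print(p)
# arc about post (575.9,38): finger centre offset 16 mm clockwise of the fin line, 68 mm out, tool turn = arm turn
for a in np.arange(-.197,1.55,.15).tolist()+[1.40,1.45,1.515]:
    d=np.array([np.cos(a),np.sin(a)]);n=np.array([d[1],-d[0]])
    q=np.array([575.9,38])+68*d+17*n
    print(round(a,3),((q-p[:2])/10).round(2),round(np.degrees(a+.197),1))
E
```

```text
[636.42466251 -16.44830806 133.50990732]
-0.197 [0.28 2.45] 0.0
-0.047 [0.66 3.43] 8.6
0.103 [0.89 4.45] 17.2
0.253 [0.96 5.5 ] 25.8
0.403 [0.87 6.55] 34.4
0.553 [0.63 7.57] 43.0
0.703 [0.23 8.54] 51.6
0.853 [-0.3   9.45] 60.2
1.003 [-0.96 10.26] 68.8
1.153 [-1.74 10.97] 77.3
1.303 [-2.61 11.55] 85.9
1.453 [-3.57 12.  ] 94.5
1.4 [-3.22 11.86] 91.5
1.45 [-3.55 11.99] 94.4
1.515 [-3.98 12.14] 98.1
```

>>> carry_out --plan "0.2 1.3 0 0 0 0 255;0.28 2.3 0 0 0 0 255;0.4 2.8 0 0 0 3 255;0.66 3.43 0 0 0 8.6 255;0.8 3.95 0 0 0 13 255;0.89 4.45 0 0 0 17.2 255;0.94 5 0 0 0 21.5 255;0.96 5.5 0 0 0 25.8 255;0.93 6 0 0 0 30 255;0.87 6.55 0 0 0 34.4 255"

```text
clock: 9.3
ee_pos: [646.3, 50.3, 134.8]
tool_rot: [1.715, 2.63, 0.002]
wrist_force: [0.7, -0.4, -1.3]
gripper_width: 0.1
```

```bash
python3 - <<'E'
from h import *
from cell import robot
s=robot.observe();p=s["ee_pos"];print(p,s["tool_rot"],s["wrist_force"])
i=robot.camera("side");cv2.imwrite("pics/c3.png",cv2.resize(i[150:260,310:440],None,fx=4,fy=4,interpolation=cv2.INTER_CUBIC))
c=robot.calibration("side")
for a in(.3,.403,.5):
  v=[575.9,38,-.056,a+.056,.1]; v[4]=100; m=model(v);print(a,((proj(c,[m["lens"],m["fin"]])-[310,150])*4).round())
E
```

```text
[646.28828395  50.26962527 134.8339195 ] [1.71468591e+00 2.62976837e+00 2.09197240e-03] [ 0.73772451 -0.35285302 -1.31025694]
0.3 [[370. 166.]
 [304. 160.]]
0.403 [[361. 159.]
 [299. 156.]]
0.5 [[352. 152.]
 [295. 153.]]
```

View pics/c3.png

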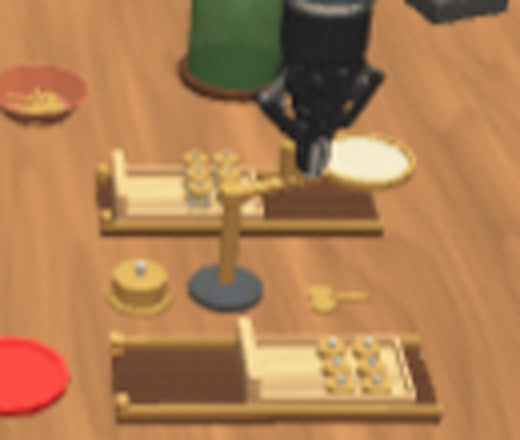

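The fin follows the finger: the lens at (366,160) in the crop matches an arm heading of about 0.38 rad in world terms. Continuing round.

>>> carry_out --plan "-0.1 0.51 0 0 0 4.3 255;-0.24 1.02 0 0 0 8.6 255;-0.42 1.52 0 0 0 12.9 255;-0.64 1.99 0 0 0 17.2 255;-0.89 2.46 0 0 0 21.5 255;-1.17 2.9 0 0 0 25.8 255;-1.49 3.32 0 0 0 30.1 255;-1.83 3.71 0 0 0 34.4 255;-2.2 4.08 0 0 0 38.7 255;-2.61 4.42 0 0 0 42.9 255"

```text
clock: 10.35
ee_pos: [619.9, 94.3, 134.6]
tool_rot: [0.637, 3.074, 0.001]
wrist_force: [1.5, 0.6, 0.7]
gripper_width: -0.1
```

>>> carry_out --plan "-0.42 0.3 0 0 0 4.3 255;-0.87 0.58 0 0 0 8.6 255;-1.15 0.74 0 0 0 11.4 255;-1.48 0.89 0 0 0 14.2 255;-1.48 0.89 0 0 0 14.2 255;-1.48 0.89 0 0 0 14.2 255"

```text
clock: 10.95
ee_pos: [604.9, 102.7, 134.0]
tool_rot: [0.259, 3.13, 0.0]
wrist_force: [0.4, 0.2, -0.4]
gripper_width: -0.1
```

```bash
python3 - <<'E'
from h import *
from cell import robot
s=robot.observe();p=s["ee_pos"];print(p,s["tool_rot"],s["wrist_force"])
i=robot.camera("side");cv2.imwrite("pics/c4.png",cv2.resize(i[150:260,310:440],None,fx=5,fy=5,interpolation=cv2.INTER_CUBIC))
c=robot.calibration("side")
for a in(1.3,1.4,1.515,1.6):
  m=model([575.9,38,-.056,a+.056,100]);print(a,((proj(c,[m["lens"],m["fin"],m["group"],m["lip"]])-[310,150])*5).round().tolist())
for t in("lens_center","fin_center","pinion_lip","pinion_group"):
  print(t,[(round(float(d["p"]),2),((np.array(d["xy"])*[640,400]-[310,150])*5).round()) for d in robot.mark_of("side",t)])
E
```

```text
[604.87520488 102.65530299 134.01562689] [2.58729871e-01 3.12985486e+00 2.54291718e-04] [ 0.41398547  0.17403911 -0.40192323]
1.3 [[309.0, 148.0], [301.0, 169.0], [262.0, 246.0], [154.0, 216.0]]
1.4 [[290.0, 146.0], [292.0, 168.0], [262.0, 246.0], [154.0, 216.0]]
1.515 [[269.0, 146.0], [281.0, 168.0], [262.0, 246.0], [154.0, 216.0]]
1.6 [[253.0, 146.0], [272.0, 168.0], [262.0, 246.0], [154.0, 216.0]]
lens_center [(0.96, array([ -3., 476.])), (0.78, array([307., 133.]))]
fin_center [(0.88, array([-292.,  -20.])), (0.71, array([-95., 437.])), (0.57, array([291., 162.]))]
pinion_lip [(0.6, array([168., 218.]))]
pinion_group [(0.88, array([268., 248.]))]
```

View pics/c4.png

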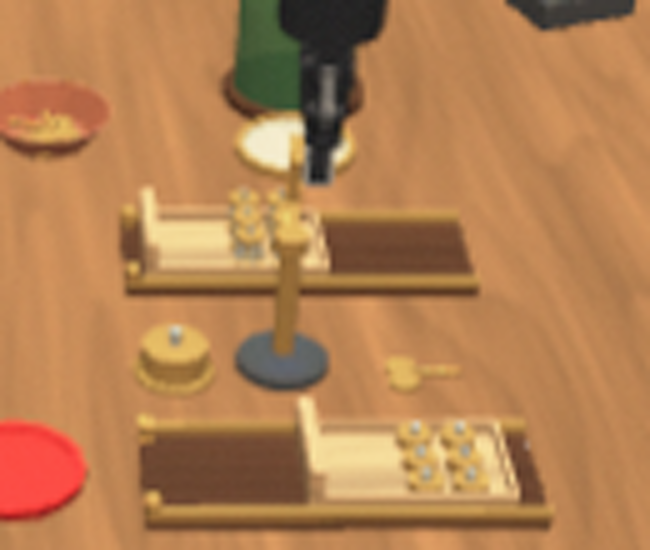

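The lens centre is at about (296,143) in the crop, a heading of about 1.37 against the 1.515 wanted. I'll turn it another 0.145 rad and then back off.

>>> carry_out --plan "-0.32 0.13 0 0 0 2.8 255;-0.65 0.25 0 0 0 5.6 255;-0.97 0.35 0 0 0 8.3 255;-0.97 0.35 0 0 0 8.3 255;-0.97 0.35 0 0 0 8.3 255;0.5 0.3 0 0 0 8.3 255;2 0.3 0 0 0 8.3 255;3 0.3 3 0 0 8.3 255;3 0.3 8 0 0 8.3 255;3 0.3 12 0 0 8.3 255"

```text
clock: 12.2
ee_pos: [635.0, 105.1, 255.3]
tool_rot: [0.032, 3.141, 0.0]
wrist_force: [0.7, -0.0, 0.4]
gripper_width: -0.4
```

>>> carry_out --plan "-3 -15 0 0 0 0 255;-3 -25 0 0 0 0 255;-3 -30 0 0 0 0 255;-3 -30 0 0 0 0 255;-3 -35 0 0 0 0 255;-3 -35 0 0 0 0 255;-3 -35 0 0 0 0 255;-3 -35 0 0 0 0 255;-3 -35 0 0 0 0 255;-3 -35 0 0 0 0 255"

```text
clock: 13.2
ee_pos: [604.6, -244.1, 253.2]
tool_rot: [-0.03, -3.141, -0.001]
wrist_force: [-0.2, 0.6, -0.1]
gripper_width: 0.4
```

```bash
python3 - <<'E'
from h import *
from cell import robot
s=robot.observe();print(s["ee_pos"],s["wrist_force"])
P=[]
for n,(x,y,w,h) in(("side",(310,150,130,110)),("top",(220,70,130,110))):
    i=robot.camera(n);P.append(cv2.resize(i[y:y+h,x:x+w],None,fx=3,fy=3,interpolation=cv2.INTER_CUBIC))
    c=robot.calibration(n)
    for a in(1.4,1.515,1.6):
        m=model([575.9,38,-.056,a+.056,100]);print(n,a,((proj(c,[m["lens"],m["fin"],m["group"],m["lip"]])-[x,y])*3).round().tolist())
    for t in("lens_center","pinion_group","pinion_lip"):
        print(t,[(round(float(d["p"]),2),((np.array(d["xy"])*[640,400]-[x,y])*3).round()) for d in robot.mark_of(n,t)])
cv2.imwrite("pics/c5.png",np.hstack(P))
E
```

```text
[ 604.55271991 -244.05893863  253.17032983] [-0.1592929   0.602733   -0.11570729]
side 1.4 [[174.0, 88.0], [175.0, 101.0], [157.0, 148.0], [92.0, 129.0]]
side 1.515 [[161.0, 87.0], [168.0, 101.0], [157.0, 148.0], [92.0, 129.0]]
side 1.6 [[152.0, 88.0], [163.0, 101.0], [157.0, 148.0], [92.0, 129.0]]
lens_center [(0.85, array([-95.,  17.])), (0.85, array([ 10., 283.])), (0.47, array([157., 145.])), (0.37, array([176., 160.])), (0.17, array([317., 442.]))]
pinion_group [(0.65, array([151., 148.]))]
pinion_lip [(0.83, array([ 91., 130.]))]
top 1.4 [[93.0, 176.0], [163.0, 182.0], [104.0, 220.0], [92.0, 295.0]]
top 1.515 [[91.0, 192.0], [162.0, 190.0], [104.0, 220.0], [92.0, 295.0]]
top 1.6 [[90.0, 205.0], [162.0, 196.0], [104.0, 220.0], [92.0, 295.0]]
lens_center [(0.63, array([-106.,  534.]))]
pinion_group []
pinion_lip []
```

View pics/c5.png

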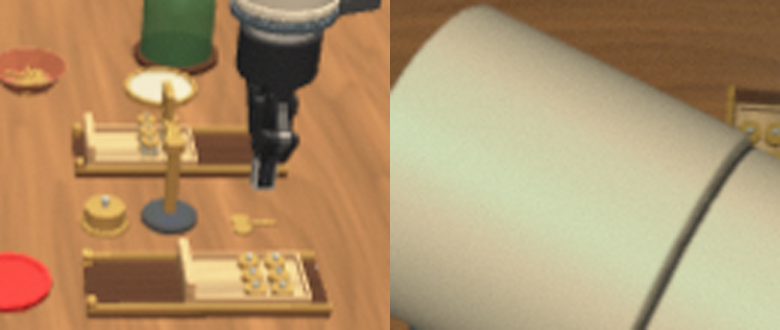

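From the side the lens centre is at (160,87), against a predicted (161,87), and the tray lip is on its stop position. I'll move the arm clear and confirm once from the top.

>>> carry_out --plan "-8 -10 0 0 0 0 255;-16 -20 0 0 0 0 255;-24 -25 0 0 0 0 255;-24 -25 0 0 0 0 255;-24 -25 0 0 0 0 255;-24 -25 0 0 0 0 255;-24 -25 0 0 0 0 255;-24 -25 0 0 0 0 255;-24 -25 0 0 0 0 255;-24 -25 0 0 0 0 255"

```text
clock: 14.6
ee_pos: [365.2, -494.1, 253.3]
tool_rot: [0.028, 3.141, 0.0]
wrist_force: [-0.3, 0.5, 0.5]
gripper_width: 0.1
```

```bash
python3 - <<'E'
from h import *
from cell import robot
i=robot.camera("top");cv2.imwrite("pics/c6.png",cv2.resize(i[70:195,220:375],None,fx=4,fy=4,interpolation=cv2.INTER_CUBIC))
c=robot.calibration("top")
for a in(1.4,1.515,1.6):
    m=model([575.9,38,-.056,a+.056,100]);print(a,((proj(c,[m["lens"],m["fin"],m["group"],m["lip"]])-[220,70])*4).round().tolist())
for t in("lens_center","pinion_lip"):
    print(t,[(round(float(d["p"]),2),((np.array(d["xy"])*[640,400]-[220,70])*4).round()) for d in robot.mark_of("top",t)])
E
```

```text
1.4 [[124.0, 235.0], [218.0, 242.0], [138.0, 293.0], [123.0, 393.0]]
1.515 [[121.0, 257.0], [216.0, 253.0], [138.0, 293.0], [123.0, 393.0]]
1.6 [[120.0, 273.0], [216.0, 261.0], [138.0, 293.0], [123.0, 393.0]]
lens_center [(0.89, array([-138.,  709.])), (0.64, array([133., 258.]))]
pinion_lip [(0.72, array([113., 388.]))]
```

View pics/c6.png

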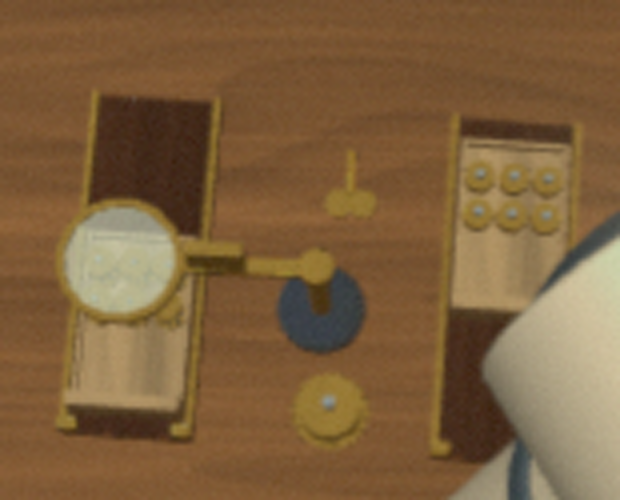

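The top view shows the lens ring centred at about (121,260) against a predicted (121,257), roughly 2 mm off. The lip, at about y=400, is next to the stop blocks, and the barrel, key and other tray are in place. Handing in.

```bash
python3 -c "
from cell import robot
print(robot.sign_off())"
```

```text
the job is handed in; nothing more can be done
None
```

The pinion tray is drawn out to its stop and the lens is centred over the pinions. I handed the job in at about 15 s of the 51 s; no verdict is reported.

**What I did:** I drew the +y tray by hooking the closed fingertips behind its lip. I then pushed the fin of the small brass magnifier round to about 1.57 rad, backed off and moved the arm clear.

**Last checks:**
- **Tray:** the force rose from about 2 N to 13 N at the stop. In the side view the lip lay within 1 px of its predicted stop position.
- **Lens:** its centre was within about 2 mm of the predicted spot in both views, against an allowed 18 mm.
- **Bystanders:** the barrel and winding key were where they started, and the other tray looked unmoved, though the arm hid its near end in the last top view. I did not check the copper dish, anvil, glass dome, screwdriver and oil jar separately at the end. I saw no unexpected contact forces.
- **Disagreements:** in the top view the point detector was some 8 to 12 px (in the 4x crop) off my fit for the lens and the lip. In the last side view it did not find the lens in its place at all. For these I went by the picture itself.

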